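# Weigh out brass ring blanks on the spring scale

### The job

Weigh out a batch of brass ring blanks: put them one at a time over the spindle of the spring scale, each right down on the foot or on the ring below, until the pan has sunk so far that the pointer rests inside the opening of the window frame, and leave the rings you do not need lying flat on the bench. Feel for the spindle gently, for it does not stand exactly in the middle of the pan: never press the pan more than 40 mm down from its unloaded height. Do not shift the window frame or disturb the solid disc and the other tools.

Things in the scene. Friction and masses are not known exactly. Their poses are not given: they have to be found in the camera images.
- ring0: one of four identical brass ring blanks: outside diameter 56 mm, hole 23 mm, 16 mm thick, lying flat on the bench, centre at least 100 mm from its neighbours; about 280 g, but each differs by up to 15 per cent, unseen. Origin: centre of its underside, z up
- ring1: one of four identical brass ring blanks: outside diameter 56 mm, hole 23 mm, 16 mm thick, lying flat on the bench, centre at least 100 mm from its neighbours; about 280 g, but each differs by up to 15 per cent, unseen. Origin: centre of its underside, z up
- ring2: one of four identical brass ring blanks: outside diameter 56 mm, hole 23 mm, 16 mm thick, lying flat on the bench, centre at least 100 mm from its neighbours; about 280 g, but each differs by up to 15 per cent, unseen. Origin: centre of its underside, z up
- ring3: one of four identical brass ring blanks: outside diameter 56 mm, hole 23 mm, 16 mm thick, lying flat on the bench, centre at least 100 mm from its neighbours; about 280 g, but each differs by up to 15 per cent, unseen. Origin: centre of its underside, z up
- pan_centre (a point): centre of the upper face of the scale's round flat steel pan (diameter 120 mm), 115 mm above the bench when unloaded; goes down with the pan; z is up. On it stands an upright spindle: a foot flange 44 mm in diameter and 6 mm thick, and a post. Rings over the post stack with their undersides 6, 22 and 38 mm above the pan
- spindle_mid (a point): on the pan's axis, 62 mm above the pan, level with the flat end of the post (20 mm in diameter, edge bevelled 1 mm). The post itself is NOT exactly here: its foot sits up to 6 mm off this point in each of the scale's x and y, differently each time, and no pose tells where. It keeps its place unless shoved sideways with more than about 4 N
- pan (a joint): how far the pan has sunk, m: 0 unloaded, grows downwards, bottom stop at 0.048. Spring rate 300 N/m (a 280 g ring sinks it about 9 mm), well damped, settles in about half a second. Beyond 0.040 the spring is strained
- pointer (a point): tip of the thin pointer (2 mm thick blade) fixed to the pan, 102 mm from the pan's centre, reaching through the upright plate of the scale on the side away from the robot; goes down with the pan
- window_top (a point): middle of the upper inner edge of the brass window frame, clamped to the upright plate of the scale by friction; the frame's opening is 15 mm high and 38 mm wide and the pointer shows in front of it. It is set 11 to 21 mm below the unloaded pointer, differently each time
- window_bottom (a point): middle of the lower inner edge of the same window frame, 15 mm below window_top
- scale: the scale, fixed to the bench: blue base 150 x 140 mm, 30 mm high, with a steel upright plate 50 mm wide at 83 mm from the spring's axis along its own +x, 133 mm high. Origin: on the bench under the centre of the pan. It stands to the left or to the right of the rings
- disc: solid brass disc without a hole, 56 mm in diameter, 16 mm thick, among the rings; origin at the centre of its underside. A bystander: leave it where it is.
- dapping_block: dark steel doming block, 50 x 50 x 45 mm, among the rings; origin at the centre of its underside. A bystander: leave it where it is.
- vise: small blue bench vise fixed to the bench, 120 x 110 mm, 96 mm high, on the side of the rings opposite to the scale; origin under its centre. A bystander: leave it where it is.
- hammer: hammer with a wooden handle, lying across beyond the rings. A bystander: leave it where it is.
- jar: small closed jar, 56 mm in diameter, 70 mm high, beyond the rings; origin at the centre of its underside. A bystander: leave it where it is.
- bench_block: flat steel bench block 90 x 90 x 20 mm, beyond the rings; origin at the centre of its underside. A bystander: leave it where it is.
- punch: wooden-handled screwdriver lying beyond the rings. A bystander: leave it where it is.
Things that resemble listed ones, but are neither listed nor needed, are in the scene too. What is shaped like the ring3 but red is not meant. Leave any purple look-alike of the ring2 alone.

How it is judged:
By the outcome, as a careful person would: the job done as asked, in the order asked, and still so for the second after the job is handed in, with the robot touching nothing.
It also fails if it takes over 72 s, if anything falls off the work surface, if the arm or the gripper's body presses on something with over 40 N, if the wrist force passes 120 N, or if a joint passes its speed limit or range.

### The arm

A 6-joint arm with a two-finger parallel gripper is mounted at the origin on the work surface. World frame = base frame: x ahead of the robot, y to its left, z up, the work surface at z = 0. Lengths are in mm, angles in rad, forces in N, time in s.
With the tool pointing down it reaches from about 325 to 875 mm from the base axis. Payload 4.4 kg.
Tool frame: the origin (TCP) lies on the centre line of the jaws, within the pads' length; the fingertips stand ahead of it and the grasp point (between the pads) lies 6 mm ahead of it (ctrl.tcp_to_tips is the z of the fingertips in the tool frame, in mm); z points along the fingers, y is the line along which they close (so a half turn about z gives the same grasp; the last joint's range is limited). The gripper opens to 85 mm and grips with 20 to 120 N. Pads are 22 mm wide; open, the fingers measure 114 mm over their backs; the gripper's body (76 mm by 85 mm) begins 54 mm behind the grasp point. The pads swing forward as they close: fully open they stand 13 mm farther back than shut.
Start: joints at [1.087, 0.207, 1.542, -0, 1.393, -0.15], TCP at [188.4, 543.261, 218.482] pointing down, gripper open.
Joint ranges: [-2.73, 2.73], [-0.86, 2.22], [0.23, 2.46], [-1.11, 4.25], [0.08, 2.63], [-2.82, 2.82]. Speed limits (rad/s): [2.79, 2.79, 3.14, 3.14, 3.14, 3.14].

### API

Orientations are given as a 3x3 rotation matrix whose columns are the frame's x, y, z axes.
In Python, from plant import ctrl, sensors, optics gives the robot as it stands. Calls block until the motion is done:
- ctrl.move_ptp(position, orientation): joint-space move of the TCP to a pose.
- ctrl.move_l(position, rot=None, vel=150, threshold=None): straight line of the TCP; rot=None keeps the orientation; vel is the mean speed in mm/s. With threshold (N) it stops when the force on the tool has changed by that much, and returns True; else False.
- ctrl.set_joints(angles): joint-space move.
- ctrl.gripper_to(opening, force=None): finger opening in mm; force is the grip in N (None keeps the last); returns when the fingers have stopped.
- ctrl.hold(seconds).
- ctrl.solve_ik(position, orientation): joint angles nearest the present ones, or None.
- sensors.read_state(): the state.
- optics.grab_frame(name): name is "scene" or "top" or "wrist"; returns (picture, depth): 400x640x3 uint8, red, green, blue; 400x640 float32, mm along the optical axis (not along the pixel's ray), 0 where there is no reading.
- optics.camera_params(name): a dict with "mtx" (3x3 intrinsics, pixels), "R" (3x3) and "t" (3): a world point X has camera coordinates R X + t; the wrist camera has in their place "T_tool_cam" (4x4, takes a point from camera to tool coordinates, whose origin is the TCP and whose axes are the flange's). Camera axes: x right, y down, z forward; pixel columns grow to the right and rows downward; lengths in mm; the calibration is good to about 2 mm. A picture is of the moment at which its call begins: read the wrist's pose just before it. camera_params takes no time and is no camera call.
A pose or a line that the arm cannot do raises ctrl.MotionError and nothing moves.
- ctrl.finish_job(): hands the job in; it is judged then, once.
The state is a dict: "t": time; "q": joint angles; "qvel": joint speeds; "tau": joint torques, N m; "eef_pos": TCP position; "eef_rot": TCP orientation; "force": force on the tool from outside, world axes, zero at the start; "wrist_torque": the same for the moment, N m; "grip_width": finger opening in mm; "grasp_force": force on a finger pad.
Only numpy, scipy, OpenCV 4.12 (cv2) and the standard library are available. Lean on these libraries where they do the work, as an engineer would, in place of code of your own. Each camera call takes 0.05 s, during which the arm holds its last target. There are 200 camera calls.

## Working session

There is one attempt and no reset: what is moved stays moved. The work goes in short steps, each a Python script; the robot and the scene stay as the last script left them, time stands still between calls to the robot, and variables do not carry over. Pictures are saved under pics/ and viewed, at most 10 in all, crops included, and the job is handed in when it is done.

```bash
ls; mkdir -p pics
python3 - <<'E'
from plant import ctrl,sensors,optics
import cv2,numpy as np
for n in ("top","scene"):
    p,d=optics.grab_frame(n); cv2.imwrite(f"pics/{n}0.png",p[:,:,::-1]); np.savez(f"pics/{n}0.npz",p=p,d=d)
    c=optics.camera_params(n); print(n,c["mtx"].tolist(),np.round(c["R"],3).tolist(),c["t"])
c=optics.camera_params("wrist");print(c)
s=sensors.read_state();print(s, ctrl.tcp_to_tips)
E
```

```text
pics
top [[446.4186429818334, 0.0, 322.74297470807323], [0.0, 446.4186429818334, 205.3420503073595], [0.0, 0.0, 1.0]] [[0.026, -0.999, 0.036], [-0.994, -0.03, -0.106], [0.107, -0.033, -0.994]] [ -23.10968913  587.49023153 1045.88236514]
scene [[379.7467572367758, 0.0, 322.5925463549977], [0.0, 379.7467572367758, 206.75893321462902], [0.0, 0.0, 1.0]] [[-0.746, 0.666, 0.011], [0.507, 0.578, -0.64], [-0.433, -0.472, -0.768]] [ 412.80627754 -197.2238226  1215.12981152]
{'mtx': array([[324.85760362,   0.        , 320.67024039],
       [  0.        , 324.85760362, 203.59662786],
       [  0.        ,   0.        ,   1.        ]]), 'T_tool_cam': array([[-7.54698479e-04, -9.53464410e-01, -3.01504642e-01,
         7.75626155e+01],
       [ 9.99999627e-01, -8.46328181e-04,  1.73282911e-04,
        -4.12586932e-01],
       [-4.20390964e-04, -3.01504399e-01,  9.53464693e-01,
        -1.55871296e+02],
       [ 0.00000000e+00,  0.00000000e+00,  0.00000000e+00,
         1.00000000e+00]])}
{'t': 0.1, 'q': array([ 1.08649867e+00,  2.07359613e-01,  1.54283398e+00, -4.12183293e-05,
        1.39348867e+00, -1.50510382e-01]), 'qvel': array([-3.24227913e-04, -4.62043316e-03, -2.27339900e-03, -9.90986242e-04,
        4.95883468e-04,  9.01308476e-05]), 'tau': array([-3.56910687e-05, -3.84092724e+01, -2.92550021e+01, -2.21683863e-04,
        4.80607632e-03,  3.39328130e-05]), 'eef_pos': array([188.07467665, 542.61225812, 217.4169462 ]), 'eef_rot': array([[-9.44810591e-01,  3.27615735e-01, -9.36987068e-04],
       [ 3.27616961e-01,  9.44808783e-01, -1.86819627e-03],
       [ 2.73223117e-04, -2.07206448e-03, -9.99997816e-01]]), 'force': array([-0.35279372, -0.38332427,  0.89812327]), 'wrist_torque': array([ 0.05445792, -0.05235369, -0.03250198]), 'grasp_force': 0.0, 'grip_width': 85.35609656599422} 25.0
```

View pics/top0.png

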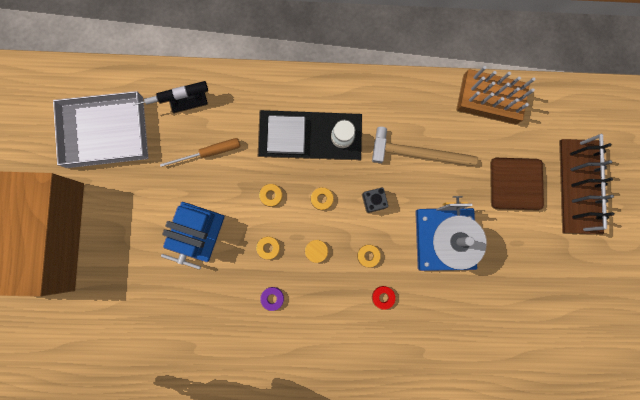

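View pics/scene0.png

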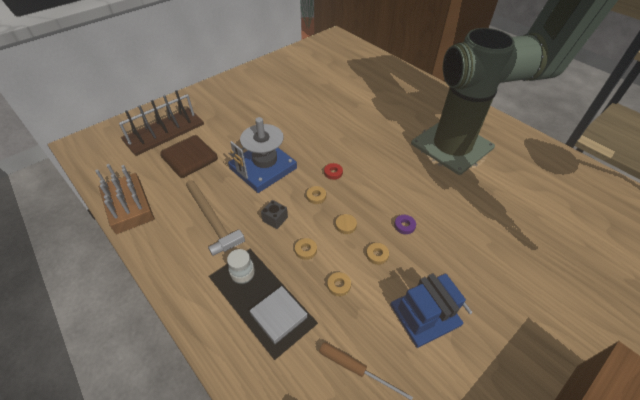

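Top view: the ring-shaped brass candidates are at (270,195), (321,198), (268,248) and (369,256). The disc without a hole is at (317,251), the purple look-alike at (272,299) and the red one at (384,297). The scale is at (460,240), with its plate on the side away from the robot.

```bash
cat > h.py <<'E'
from plant import ctrl,sensors,optics
import cv2,numpy as np
def ray(cam,uv,z,T=None):
    """pixels (N,2) -> world points on plane z; T = 4x4 cam->world for the wrist"""
    c=optics.camera_params(cam)
    uv=np.atleast_2d(np.asarray(uv,float))
    v=np.c_[uv,np.ones(len(uv))]@np.linalg.inv(c["mtx"]).T
    if T is None: o=-c["R"].T@c["t"]; v=v@c["R"]
    else: o=T[:3,3]; v=v@T[:3,:3].T
    return o+v*((z-o[2])/v[:,2])[:,None]
def proj(cam,X,T=None):
    c=optics.camera_params(cam); X=np.atleast_2d(X)
    x=(X@c["R"].T+c["t"]) if T is None else (X-T[:3,3])@T[:3,:3]
    x=x@c["mtx"].T; return x[:,:2]/x[:,2:]
def wrist(name=None):
    s=sensors.read_state(); E=np.eye(4); E[:3,:3]=s["eef_rot"]; E[:3,3]=s["eef_pos"]
    p,d=optics.grab_frame("wrist")
    if name: cv2.imwrite(f"pics/{name}.png",p[:,:,::-1]); np.savez(f"pics/{name}.npz",p=p,d=d,T=E@optics.camera_params("wrist")["T_tool_cam"])
    return p,d,E@optics.camera_params("wrist")["T_tool_cam"]
def down(yaw):
    """tool pointing down, tool x at angle yaw in the world"""
    c,s=np.cos(yaw),np.sin(yaw); return np.array([[c,s,0],[s,-c,0],[0,0,-1.]])
E
python3 - <<'E'
from h import *
f=np.load("pics/top0.npz");p=f["p"];hsv=cv2.cvtColor(p,cv2.COLOR_RGB2HSV)
m=cv2.inRange(hsv,(17,150,120),(28,255,255))
m[:, :220]=0; m[:,420:]=0;m[:170]=0;m[290:]=0
cs,hi=cv2.findContours(m,cv2.RETR_CCOMP,cv2.CHAIN_APPROX_NONE)
for i,c in enumerate(cs):
    if hi[0][i][3]<0 and cv2.contourArea(c)>150:
        (u,v),r=cv2.minEnclosingCircle(c); hole=[cv2.contourArea(cs[j]) for j in range(len(cs)) if hi[0][j][3]==i]
        h=hi[0][i][2]; hc=cv2.minEnclosingCircle(cs[h])[0] if h>=0 else None
        print(round(u),round(v),round(r,1),hole,ray("top",(u,v),12)[0].round(1), ray("top",hc,16)[0].round(1) if hc else None)
b=cv2.inRange(hsv,(100,150,60),(125,255,255));b[:,:400]=0
c=max(cv2.findContours(b,0,2)[0],key=cv2.contourArea); 
print(ray("top",c[:,0],30).min(0),ray("top",c[:,0],30).max(0), cv2.minAreaRect(ray("top",c[:,0],30)[:,:2].astype(np.float32)))
g=cv2.inRange(hsv,(0,0,150),(180,60,255));g[:,:430]=0;g[:,490:]=0;g[:210]=0;g[280:]=0
c=max(cv2.findContours(g,0,2)[0],key=cv2.contourArea); W=ray("top",c[:,0],115)[:,:2].astype(np.float32)
print("pan",cv2.minEnclosingCircle(W))
crop=p[170:310,230:510]; cv2.imwrite("pics/c1.png",cv2.resize(crop,None,fx=2.8,fy=2.8,interpolation=2)[:,:,::-1])
E
```

```text
369 256 11.8 [68.5] [ 469.8 -122.2   12. ] [ 470.5 -121.4   16. ]
316 251 11.6 [] [478.4   5.9  12. ] None
268 248 11.8 [72.5] [482.8 123.5  12. ] [482.9 122.4  16. ]
322 198 11.5 [72.5] [607.2  -3.9  12. ] [607.6  -4.   16. ]
271 194 11.6 [70.5] [612.9 121.6  12. ] [612.4 121.4  16. ]
[ 441.55190859 -332.19745836   30.        ] [ 587.37996435 -236.25041044   30.        ] ((514.550537109375, -284.4874267578125), (145.68844604492188, 95.9478988647461), 0.2179647535085678)
pan ((506.8580017089844, -310.65972900390625), 59.9997444152832)
```

View pics/c1.png

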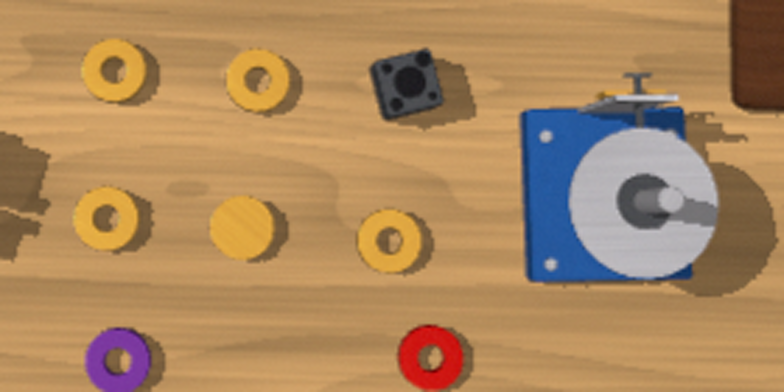

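The crop confirms four gold rings with holes, a disc without one, and the excluded purple and red rings. Next I look at the post with the wrist camera.

```bash
cat >> h.py <<'E'
def at_height(d,T,z0,z1,near=None,rad=80):
    """world points of depth pixels with height in z0..z1, within rad of near (xy)"""
    K=optics.camera_params("wrist")["mtx"]; v,u=np.nonzero(d>0); z=d[v,u]
    X=(np.c_[u,v,np.ones(len(u))]@np.linalg.inv(K).T*z[:,None])@T[:3,:3].T+T[:3,3]
    k=(X[:,2]>z0)&(X[:,2]<z1)
    if near is not None: k&=np.hypot(*(X[:,:2]-near).T)<rad
    return X[k],np.c_[u,v][k]
E
python3 - <<'E'
from h import *
R=down(0)
ctrl.move_ptp([507,-310,260],R)
p,d,T=wrist("w1"); X,uv=at_height(d,T,165,190,(507,-310),40)
print(len(X),X.mean(0),X[:,2].std(),cv2.minEnclosingCircle(X[:,:2].astype(np.float32)))
c=X[:,:2].mean(0)
P,_=at_height(d,T,108,120,(507,-310),70); print("pan",cv2.minEnclosingCircle(P[:,:2].astype(np.float32)),P[:,2].mean())
ctrl.move_l([c[0],c[1],195],vel=100)
p,d,T=wrist("w2"); X,uv=at_height(d,T,165,190,c,25)
s=sensors.read_state(); print(s["t"],s["eef_pos"],s["force"])
print(len(X),X.mean(0),cv2.minEnclosingCircle(X[:,:2].astype(np.float32)),uv.min(0),uv.max(0))
E
```

```text
567 [ 508.41976221 -310.16243231  176.42351358] 2.7699674237101624 ((507.242919921875, -309.93902587890625), 10.012372970581055)
pan ((511.372314453125, -310.6722412109375), 65.07955932617188) 115.4758284163937
4.1917 [ 509.00765692 -310.63321642  196.0306426 ] [0.05813759 0.33847633 0.05961137]
1011 [ 508.96416403 -310.24217817  176.03754454] ((507.14349365234375, -310.32470703125), 10.283206939697266) [303 219] [336 256]
```

View pics/w2.png

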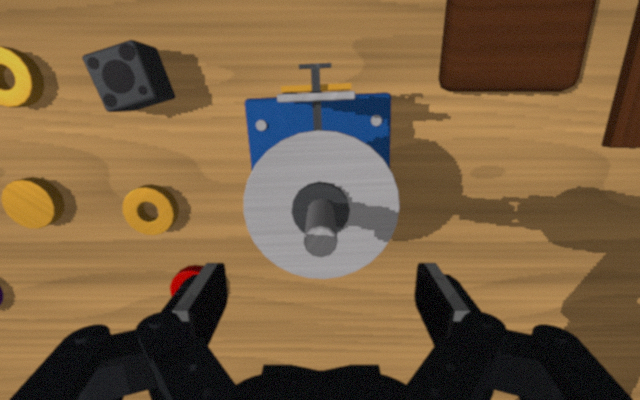

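```bash
cat >> h.py <<'E'
def pick(xy,R=down(0),first=False):
    ctrl.move_ptp([*xy,75],R); ctrl.gripper_to(68)
    hit=ctrl.move_l([*xy,12],vel=50,threshold=5); s=sensors.read_state(); z=s["eef_pos"][2]
    print("bench touch",hit,z,"force",s["force"].round(2))
    ctrl.move_l([*xy,z+4.5],vel=50)
    ctrl.gripper_to(50,60); s=sensors.read_state(); print("grip",s["grip_width"],s["grasp_force"],s["eef_pos"])
    g=s["eef_pos"][2]
    ctrl.move_l([*xy,110],vel=120); ctrl.hold(.2)
    s=sensors.read_state(); print("held force",s["force"].round(2),s["grip_width"],"t",s["t"])
    return g
def held(name,g):
    """held ring's centre relative to the TCP, world axes"""
    s=sensors.read_state(); p,d,T=wrist(name); e=s["eef_pos"]
    z=e[2]-g+16
    X,uv=at_height(d,T,z-4,z+4,e[:2],45)
    hsv=cv2.cvtColor(p,cv2.COLOR_RGB2HSV); gold=cv2.inRange(hsv,(15,120,70),(30,255,255))
    k=gold[uv[:,1],uv[:,0]]>0; X=X[k]
    (cx,cy),r=cv2.minEnclosingCircle(X[:,:2].astype(np.float32))
    m=np.zeros_like(gold); m[uv[k][:,1],uv[k][:,0]]=255
    print("held centre",cx-e[0],cy-e[1],"r",r,"top z",np.median(X[:,2])-e[2],"n",k.sum(),"px",uv[k].min(0),uv[k].max(0))
    return cx-e[0],cy-e[1]
E
python3 - <<'E'
from h import *
ctrl.move_l([507,-310,230],vel=150)
g=pick((470.5,-121.4)); held("w3",g); print("g",g)
E
```

```text
bench touch False 12.364623488071866 force [0.05 0.5  0.7 ]
grip 50.003027761517316 0.0 [ 470.38807123 -121.37033096   16.78294712]
held force [-0.76 -0.48 -0.74] 50.205513821568665 t 8.975
  return _methods._mean(a, axis=axis, dtype=dtype,
  ret = ret.dtype.type(ret / rcount)
Traceback (most recent call last):
  File "h.py", line 49, in held
    print("held centre",cx-e[0],cy-e[1],"r",r,"top z",np.median(X[:,2])-e[2],"n",k.sum(),"px",uv[k].min(0),uv[k].max(0))
                                                                                              ~~~~~~~~~^^^
ValueError: zero-size array to reduction operation minimum which has no identity
```

View pics/w3.png

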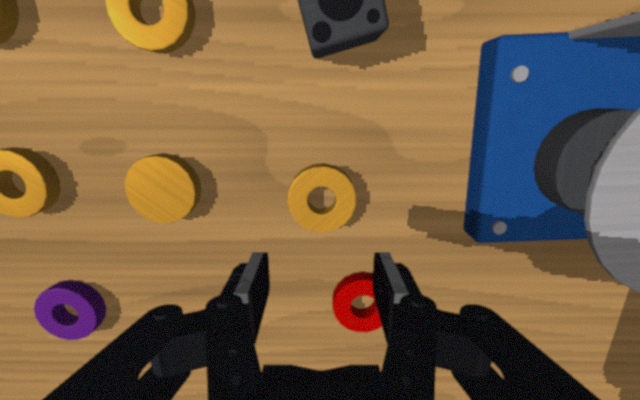

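The ring is still on the bench at about (322,198): the jaws shut to 50 mm without it. I'll measure where it lies relative to the tool.

Run:
```python
from h import *
f=np.load("pics/w3.npz"); d=f["d"];T=f["T"]
X,uv=at_height(d,T,11,21,(470,-121),45); print(len(X),cv2.minEnclosingCircle(X[:,:2].astype(np.float32)),np.median(X[:,2]))
print(T[:3,3])
# pads: nearest depth pixels near fingers; heights in tool frame
e=np.array([470.4,-121.4,110]);X,uv=at_height(d,T,60,130)
for c,(a,b,u0,v0) in {"L":(235,270,240,320),"R":(372,410,240,320)}.items():
    k=(uv[:,0]>a)&(uv[:,0]<b)&(uv[:,1]>u0)&(uv[:,1]<v0); print(c,k.sum(),(X[k].min(0)-e).round(1),(X[k].max(0)-e).round(1))
s=sensors.read_state();print(s["eef_pos"],s["grip_width"])
```

```text
3046 ((470.7494812011719, -121.3215103149414), 27.96244239807129) 16.36148661336155
[ 547.00197183 -121.53485395  264.69262175]
L 83 [-10.   25.   14.5] [10.3 31.6 20. ]
R 79 [-12.  -31.2  15.1] [ 10.3 -24.6  20. ]
[ 469.92609823 -121.15537488  109.17180713] 49.792324308219314
```

Run:
```python
from h import *
f=np.load("pics/w3.npz"); d=f["d"];T=f["T"]
e=np.array([469.9,-121.2,109.2]);X,uv=at_height(d,T,30,200); Y=X-e
k=(abs(Y[:,0])<14)&(abs(Y[:,1])<40); 
print(np.histogram(Y[k][:,2],bins=range(-60,80,5)))
i=np.argsort(Y[k][:,2])[:12]; print(np.c_[Y[k][i],uv[k][i]].round(1))
for v in range(245,330,6): print(v,d[v,238:272:4].round(0))
```

```text
(array([   0,    0,    0,    0,    0,    0,    0,    0,    0,    0,    0,
          0,    0,    0,    0,  122,  364,  459,  542,  571,  643,  658,
        992,  393,  839, 1444,  789]), array([-60, -55, -50, -45, -40, -35, -30, -25, -20, -15, -10,  -5,   0,
         5,  10,  15,  20,  25,  30,  35,  40,  45,  50,  55,  60,  65,
        70,  75]))
[[  4.4  25.2  15.3 268.  259. ]
 [ -5.   25.1  15.9 269.  277. ]
 [  4.7 -25.   15.9 373.  259. ]
 [ -5.  -25.   15.9 372.  277. ]
 [ -7.2 -25.1  16.  372.  281. ]
 [  4.3  25.1  16.1 268.  260. ]
 [ -8.7 -25.1  16.2 372.  284. ]
 [  3.9  25.   16.4 268.  261. ]
 [  3.9 -25.   16.4 373.  261. ]
 [ -5.8  25.   16.4 269.  279. ]
 [ -5.2  25.   16.6 269.  278. ]
 [ -5.7 -24.9  16.6 372.  279. ]]
245 [289. 289. 289. 290. 289. 290. 289. 289. 289.]
251 [291. 291. 291. 292. 290. 291. 292. 291. 291.]
257 [294. 294. 292. 144. 145. 145. 145. 148. 294.]
263 [293. 147. 147. 138. 139. 138. 140. 150. 295.]
269 [142. 142. 133. 134. 135. 134. 139. 149. 297.]
275 [138. 129. 128. 130. 130. 130. 140. 148. 299.]
281 [133. 126. 126. 126. 124. 130. 139. 149. 300.]
287 [121. 121. 121. 121. 123. 130. 139. 150. 303.]
293 [118. 118. 118. 118. 123. 130. 139. 148. 305.]
299 [112. 118. 119. 119. 122. 131. 138. 149. 306.]
305 [110. 109. 117. 119. 121. 130. 138. 310. 309.]
311 [106. 105. 115. 120. 123. 130. 139. 310. 311.]
317 [104. 103. 116. 121. 121. 130. 139. 312. 312.]
323 [100. 100.  99. 121. 122. 130. 312. 315. 313.]
329 [ 90.  91.  90.  90. 122. 131. 316. 316. 316.]
```

Run:
```python
from h import *
f=np.load("pics/w3.npz"); d=f["d"];T=f["T"]
e=np.array([469.9,-121.2,109.2]);X,uv=at_height(d,T,30,400); Y=X-e
for u,v in ((320,368),(320,380),(320,395),(285,390),(360,390),(240,330),(215,330)):
    k=(uv[:,0]==u)&(uv[:,1]==v); print(u,v,Y[k].round(1))
xy=(470.7,-121.3)
ctrl.gripper_to(70); ctrl.move_l([*xy,14],vel=120)
hit=ctrl.move_l([*xy,-22],vel=35,threshold=4); s=sensors.read_state(); print(hit,s["eef_pos"],s["force"],s["grip_width"])
```

```text
320 368 []
320 380 [[10.6 -0.  91.8]]
320 395 [[11.3 -0.  96.7]]
285 390 [[10.7  8.4 94.8]]
360 390 [[10.6 -9.7 94.7]]
240 330 [[16.2 22.2 80.2]]
215 330 [[12.  31.2 75.1]]
True [ 470.17242837 -121.0916979   -20.47438034] [-0.67074969  1.12887824  4.774845  ] 69.98967071172007
```

The tips really end about 15–20 mm behind the reported TCP: contact was at z = −20, and the wrist depth image agrees. I'll use the measured value.

```bash
python3 - <<'E'
import re
s=open("h.py").read()
s=s.replace('hit=ctrl.move_l([*xy,12],vel=50,threshold=5); s=','ctrl.move_l([*xy,2],vel=120); hit=ctrl.move_l([*xy,-24],vel=40,threshold=4); s=').replace("z+4.5","z+5").replace("ctrl.gripper_to(68)","ctrl.gripper_to(70)").replace("*xy,110]","*xy,100]")
open("h.py","w").write(s)
E
python3 - <<'E'
from h import *
xy=(470.7,-121.3)
ctrl.move_l([*xy,-15.5],vel=50); ctrl.gripper_to(50,60); s=sensors.read_state(); g=s["eef_pos"][2]; print(g,s["grip_width"],s["grasp_force"])
ctrl.move_l([*xy,150],vel=150); ctrl.hold(.2); s=sensors.read_state(); print(s["force"],s["t"],s["grip_width"]); held("w4",g)
E
```

```text
-14.916651434690245 53.95352289721576 61.79793354123831
[ 0.34827297 -0.20380514 -3.37615062] 13.2333 54.23791287832328
held centre 6.458646854483106 -0.25337606548845315 r 40.60285949707031 top z 31.186606132541044 n 9573 px [225 222] [417 336]
```

View pics/w4.png

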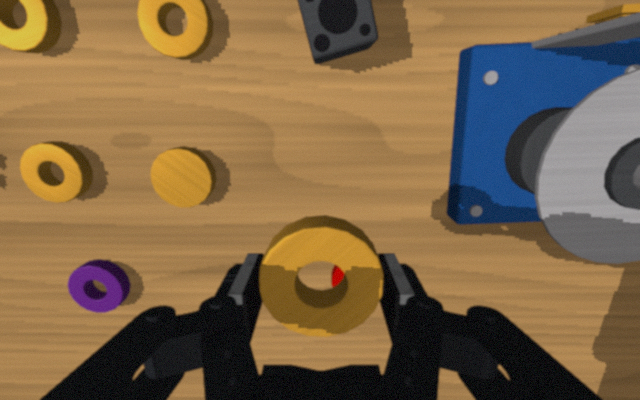

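Ring is held at pixel (321,279). I'll use the largest component of the top-face mask to find its centre.

```bash
cat >> h.py <<'E'
def held(name,g):
    s=sensors.read_state(); p,d,T=wrist(name); e=s["eef_pos"]; z=e[2]-g+16
    X,uv=at_height(d,T,z-3,z+3,e[:2],45)
    hsv=cv2.cvtColor(p,cv2.COLOR_RGB2HSV); gold=cv2.inRange(hsv,(15,120,50),(30,255,255))
    m=np.zeros_like(gold); m[uv[:,1],uv[:,0]]=255; m&=gold; m=cv2.morphologyEx(m,cv2.MORPH_OPEN,np.ones((3,3)))
    n,l,st,_=cv2.connectedComponentsWithStats(m); i=1+st[1:,4].argmax(); k=l[uv[:,1],uv[:,0]]==i; X=X[k]
    (cx,cy),r=cv2.minEnclosingCircle(X[:,:2].astype(np.float32))
    cs,hi=cv2.findContours((l==i).astype(np.uint8),cv2.RETR_CCOMP,cv2.CHAIN_APPROX_NONE)
    h=max((c for c,q in zip(cs,hi[0]) if q[3]>=0),key=cv2.contourArea); H=ray("wrist",h[:,0],np.median(X[:,2]),T)
    (hx,hy),hr=cv2.minEnclosingCircle(H[:,:2].astype(np.float32))
    print("outer",cx-e[0],cy-e[1],r,"hole",hx-e[0],hy-e[1],hr,"top",np.median(X[:,2])-e[2],st[i])
    A=np.linalg.lstsq(np.c_[X[:,:2]-e[:2],np.ones(len(X))],X[:,2],rcond=None)[0]; print("tilt",A[:2])
    return np.array([hx-e[0],hy-e[1]])
E
python3 - <<'E'
from h import *
print(held("w5",-14.92))
f=np.load("pics/w2.npz");X,uv=at_height(f["d"],f["T"],174.5,178.5,(507,-310),25); print(X.mean(0),X.min(0),X.max(0))
h=cv2.convexHull(uv.astype(np.int32)); E=ray("wrist",h[:,0],176.8,f["T"]); print(cv2.minEnclosingCircle(E[:,:2].astype(np.float32)))
E
```

```text
outer -0.13156945915278584 -0.17289704702260167 28.334352493286133 hole 0.8280863025659642 -0.3486248912608829 11.848776817321777 top 31.216594667502903 [ 259  224  125  113 9345]
tilt [-0.00509867  0.0017787 ]
[ 0.8280863  -0.34862489]
[ 507.78801089 -310.26638146  177.26512373] [ 497.4635749  -319.66792276  174.57404558] [ 516.94903595 -300.30796974  178.49416561]
((507.5049133300781, -310.1554870605469), 10.356882095336914)
```

```bash
cat >> h.py <<'E'
def servo(xyz,vel=60):
    """line move, then once again with the standing error taken off; returns the command offset"""
    xyz=np.array(xyz,float); ctrl.move_l(xyz,vel=vel); ctrl.hold(.15); err=sensors.read_state()["eef_pos"]-xyz; err[2]=0
    ctrl.move_l(xyz-err,vel=20); return -err
def place(xy,g,level,sunk,post_guess=None):
    """held ring with TCP aimed at xy; g = TCP z when its underside is at 0"""
    z_end=177-sunk+g; z_seat=115+6+16*level-sunk+g
    ctrl.move_ptp([xy[0],xy[1],z_end+25],down(0))
    pat=[(0,0),(1.2,0),(-1.2,0),(0,1.2),(0,-1.2),(1.7,1.7),(-1.7,1.7),(-1.7,-1.7),(1.7,-1.7),(2.6,0),(-2.6,0),(0,2.6),(0,-2.6)]
    for dx,dy in pat:
        o=servo([xy[0]+dx,xy[1]+dy,z_end+4]); c=np.array([xy[0]+dx+o[0],xy[1]+dy+o[1]])
        hit=ctrl.move_l([*c,z_end-20],vel=35,threshold=2.2); s=sensors.read_state(); e=s["eef_pos"]
        print("try",dx,dy,hit,e.round(1),"f",s["force"].round(2),"t",round(s["t"],1),"z rel end",round(e[2]-z_end,1))
        if not hit: break
        ctrl.move_l([*c,z_end+4],vel=60)
    else: return False
    if z_seat+6<z_end-20: ctrl.move_l([*c,z_seat+5],vel=70,threshold=4)
    hit=ctrl.move_l([*c,z_seat-11],vel=30,threshold=2.5); s=sensors.read_state()
    print("seat",hit,s["eef_pos"].round(1),"rel seat",round(s["eef_pos"][2]-z_seat,1),s["force"].round(2))
    return True
def release(xy):
    ctrl.gripper_to(78); z=sensors.read_state()["eef_pos"][2]; ctrl.move_l([*sensors.read_state()["eef_pos"][:2],z+95],vel=180)
E
python3 - <<'E'
from h import *
ctrl.move_l([470.7,-121.3,190],vel=180)
print(place((506.9,-309.95),-14.92,0,0)); print(sensors.read_state()["t"])
E
```

```text
try 0 0 False [ 506.7 -309.9  142.2] f [-0.32 -0.11 -3.06] t 16.2 z rel end -19.9
seat True [ 506.6 -309.8   97.8] rel seat -8.3 [ 1.52 -0.31 -1.39]
True
17.275
```

Run:
```python
from h import *
release(None); ctrl.hold(.4); p,d,T=wrist("w6")
X,_=at_height(d,T,120,140,(507,-310),30); print("ring top z",np.median(X[:,2]),"expected",137,len(X))
X,_=at_height(d,T,155,180,(507,-310),20); print("post end",np.percentile(X[:,2],90))
P,_=at_height(d,T,95,118,(507,-310),55); print("pan z",np.median(P[:,2]))
g=pick((607.4,-4)); ctrl.move_l([607.4,-4,190],vel=180); o=held("w7",g); print(g,o)
```

```text
ring top z 127.08616493480378 expected 137 3268
post end 167.84460545451387
pan z 105.21192426653519
bench touch True -20.41904233782029 force [-0.23 -0.04  4.85]
grip 53.97149647486762 62.66619751229882 [607.49031035  -3.87419819 -14.98175785]
held force [ 0.09 -0.08 -1.87] 54.46594569817399 t 23.4833
outer 0.7823761037872146 -0.178339665261936 28.532325744628906 hole 1.5108917287872146 -0.07134217533273679 11.887354850769043 top 31.31109406578119 [ 258  222  126  114 9473]
tilt [-0.00555146 -0.00020178]
-14.981757845485403 [ 1.51089173 -0.07134218]
```

Run:
```python
from h import *
if place((506.1,-309.95),-14.98,1,10):
    release(None); ctrl.hold(.5); p,d,T=wrist("w8")
    for lo,hi,n,r in ((125,142,"ring top",30),(145,172,"post",20),(85,110,"pan",55)):
        X,_=at_height(d,T,lo,hi,(507,-310),r); print(n,np.median(X[:,2]),np.percentile(X[:,2],90),len(X))
print(sensors.read_state()["t"])
```

```text
try 0 0 False [ 505.9 -309.9  132.2] f [ 0.08  0.42 -2.39] t 27.1 z rel end -19.9
seat True [ 505.9 -309.8  102.6] rel seat -9.5 [ 1.01 -1.02 -0.41]
ring top 134.29963816337835 135.21254495177027 3661
post 158.24910617770297 159.15129184373012 835
pan 96.49387855744536 97.37956354677904 8714
29.575
```

Run:
```python
from h import *
a=np.radians(40); z=np.array([-np.sin(a),0,-np.cos(a)]); x=np.array([np.cos(a),0,-np.sin(a)]); R=np.c_[x,np.cross(z,x),z]
tg=np.array([605,-310,100]); v=-.3015*x+.9535*z; C=tg-215*v; t=C-R@np.array([77.56,-.41,-155.87]); print(t,ctrl.solve_ik(t,R))
ctrl.move_ptp([560,-310,250],down(0)); ctrl.move_ptp(t,R); ctrl.hold(.2)
p,d,T=wrist("w9"); print(sensors.read_state()["t"],proj("",[tg],T) )
u,w=proj("",[tg],T)[0].astype(int); c=p[max(w-100,0):w+100,u-133:u+133]; cv2.imwrite("pics/c9.png",cv2.resize(c,None,fx=3,fy=3,interpolation=2)[:,:,::-1]); print(u,w)
```

```text
[ 626.82427114 -310.41        145.82518578] [-0.45127177  1.04661867  0.56160304 -0.34212326  2.15240919  1.02211651]Traceback (most recent call last):
  File "<stdin>", line 5, in <module>
  File "h.py", line 12, in proj
    c=optics.camera_params(cam); X=np.atleast_2d(X)
ValueError: cameras: scene, top, wrist
```

Run:
```python
from h import *
f=np.load("pics/w9.npz");p,T=f["p"],f["T"]
u,w=proj("wrist",[[605,-310,100]],T)[0].astype(int); print(u,w,sensors.read_state()["t"],sensors.read_state()["force"])
y0=max(w-100,0); c=p[y0:w+100,u-133:u+133]; cv2.imwrite("pics/c9.png",cv2.resize(c,None,fx=3,fy=3,interpolation=2)[:,:,::-1]); print(y0,u-133)
```

```text
317 196 31.025 [ 0.1956373  -0.59035047  0.3205559 ]
96 184
```

View pics/c9.png

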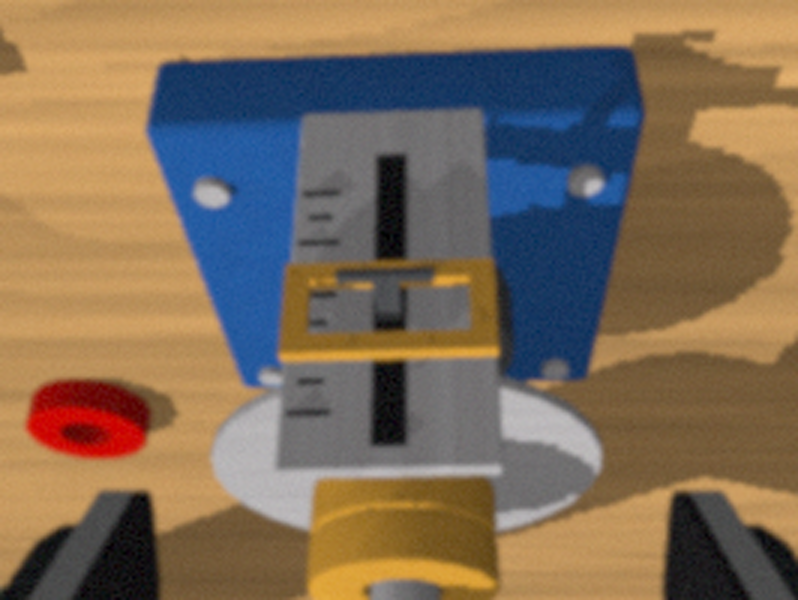

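Seen upside down: the brass frame's opening spans about crop v 283–335 (full image v≈190–208). The pointer's crossbar is at crop (385,273), near the lower edge, but it stands in front of the frame. I'll resolve the parallax with depth.

```bash
cat > win.py <<'E'
from h import *
import sys
f=np.load(f"pics/{sys.argv[1]}.npz");p,d,T=f["p"],f["d"],f["T"]
K=optics.camera_params("wrist")["mtx"]
H,W=d.shape; v,u=np.mgrid[:H,:W]
X=(np.stack([u,v,np.ones_like(u)],-1)@np.linalg.inv(K).T*d[...,None])@T[:3,:3].T+T[:3,3]
hsv=cv2.cvtColor(p,cv2.COLOR_RGB2HSV); gold=cv2.inRange(hsv,(15,120,50),(30,255,255))
k=(gold>0)&(X[...,0]>585)&(X[...,0]<615)&(abs(X[...,1]+310)<35)&(X[...,2]>60)&(X[...,2]<130)
print("frame",k.sum(),"x pct",np.percentile(X[k][:,0],[5,25,50,75,95]).round(1),"z",np.percentile(X[k][:,2],[1,99]).round(1),"y",np.percentile(X[k][:,1],[1,99]).round(1))
for col in (298,302,306,324,328,332):
    print(col,[(r,*X[r,col,[0,2]].round(1),"G" if gold[r,col] else "-") for r in range(180,220)] if col in(302,328) else "")
q=(gold==0)&(X[...,0]>602)&(X[...,0]<620)&(abs(X[...,1]+310)<25)&(X[...,2]>60)&(X[...,2]<125)
print("bar",q.sum(),np.percentile(X[q],[2,50,98],axis=0).round(1).tolist(),u[q].min(),u[q].max(),v[q].min(),v[q].max())
E
python3 win.py w9
```

```text
frame 1345 x pct [592.9 595.7 596.6 597.5 598.4] z [ 82.  107.5] y [-331.6 -283.1]
298 
302 [(180, np.float64(591.0), np.float64(75.3), '-'), (181, np.float64(589.7), np.float64(75.3), '-'), (182, np.float64(590.5), np.float64(76.8), '-'), (183, np.float64(597.0), np.float64(82.6), '-'), (184, np.float64(595.9), np.float64(82.6), 'G'), (185, np.float64(609.8), np.float64(93.6), 'G'), (186, np.float64(610.1), np.float64(94.6), '-'), (187, np.float64(609.4), np.float64(95.0), '-'), (188, np.float64(609.2), np.float64(95.6), '-'), (189, np.float64(608.0), np.float64(95.6), '-'), (190, np.float64(606.8), np.float64(95.6), 'G'), (191, np.float64(592.1), np.float64(86.1), 'G'), (192, np.float64(590.2), np.float64(85.7), '-'), (193, np.float64(590.5), np.float64(86.8), '-'), (194, np.float64(591.2), np.float64(88.1), '-'), (195, np.float64(591.0), np.float64(88.9), '-'), (196, np.float64(590.5), np.float64(89.4), '-'), (197, np.float64(589.5), np.float64(89.6), '-'), (198, np.float64(591.1), np.float64(91.6), '-'), (199, np.float64(590.9), np.float64(92.3), '-'), (200, np.float64(590.7), np
[... 2353 characters left out ...]
, (208, np.float64(597.6), np.float64(104.1), 'G'), (209, np.float64(596.4), np.float64(104.2), 'G'), (210, np.float64(596.8), np.float64(105.2), 'G'), (211, np.float64(597.5), np.float64(106.5), 'G'), (212, np.float64(597.5), np.float64(107.3), 'G'), (213, np.float64(595.5), np.float64(106.9), 'G'), (214, np.float64(594.2), np.float64(106.9), 'G'), (215, np.float64(590.7), np.float64(105.6), '-'), (216, np.float64(591.3), np.float64(106.7), '-'), (217, np.float64(590.9), np.float64(107.3), '-'), (218, np.float64(591.1), np.float64(108.2), '-'), (219, np.float64(590.4), np.float64(108.6), '-')]
332 
bar 185 [[602.5, -316.6, 93.7], [608.8, -306.6, 95.3], [610.9, -296.3, 96.1]] 296 328 185 194
```

The pointer blade is at z≈93.6–95.7, inside the opening (87–102) with about 7 mm to spare on both sides. The ring stack top is 37.8 mm above the pan (38 expected), so both rings are fully down. I'll back the arm off and hand in.

Run:
```python
from h import *
e=sensors.read_state()["eef_pos"]; ctrl.move_l(e+[30,0,110],vel=150); ctrl.hold(.5)
s=sensors.read_state(); print(s["t"],s["force"])
print(ctrl.finish_job())
```

```text
Traceback (most recent call last):
plant.MotionError: the arm cannot follow that straight line within its joint ranges
```

Run:
```python
from h import *
ctrl.move_ptp([560,-310,250],down(0)); ctrl.hold(.6)
p,d,T=wrist("w10")
for lo,hi,n,r in ((125,142,"ring top",30),(85,110,"pan",55)):
    X,_=at_height(d,T,lo,hi,(507,-310),r); print(n,np.median(X[:,2]),len(X))
s=sensors.read_state(); print(s["t"],s["force"])
print(ctrl.finish_job())
```

```text
ring top 134.29386835118277 2187
pan 96.53356826354405 5329
32.475 [-0.06457204  0.11946015  0.10164585]
the job is handed in; nothing more can be done
None
```

I put two rings on the spindle, both right down; the pointer rests in the window about 7 mm clear of each edge, the other two rings were not touched, and the job was handed in at 32.5 s.

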